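Find the rocking corner of a levelling plate and shim it

TASK

The aluminium specimen plate rocks on its base. With the closed fingertips, press down firmly on the pad at each of its four corners in turn, beginning at the blue pad and going clockwise as seen from above, to find the one corner that gives; then press the brass shim key beside that corner down flush. Grasp and lift nothing, leave the other three keys unpressed, and leave the plate, the specimen on it, the loupe and the dropper bottle where they stand.

Things in the scene. Friction and masses are not known exactly. Their poses are not given: they have to be found in the camera images.
- base: grey square levelling base, 184 x 184 mm, deck 16 mm high, fixed to the bench; origin at the centre of its underside, x and y along its sides. A dark round boss, 29 mm across and 33 mm high, stands at each corner, at x, y = +-76 mm from the centre
- plate: loose square aluminium plate with cut corners, 120 x 120 x 8 mm, about 0.5 kg, on four hidden feet; origin at the centre of its underside, 24 mm above the bench; sides along the base's. Three corners stand on solid feet and stay put when pressed; the rocking one goes down 5 mm (starts to give at about 3 N, fully down at about 5 N) and springs back when let go
- pad_1: round press pad 1, blue: the first corner; 24 mm across, 2 mm high, on the plate at x = +46, y = +46 mm from its centre, over that corner's foot. Origin at the middle of the pad's underside; its top is 2 mm higher, 34 mm above the bench at rest
- key_1 (a joint): travel in m of the brass shim key at corner 1: 0 standing proud, 0.008 pressed home. Pressing it drives a brass tongue under that plate corner. It resists with 3 to 4 N and stays where it is left; where the corner does not rock there is no gap and the key is blocked almost at once
- pad_2: round press pad 2, white: corner 2, counted clockwise from above from the blue one; 24 mm across, 2 mm high, on the plate at x = +46, y = -46 mm from its centre, over that corner's foot. Origin at the middle of the pad's underside; its top is 2 mm higher, 34 mm above the bench at rest
- key_2 (a joint): travel in m of the brass shim key at corner 2: 0 standing proud, 0.008 pressed home. Pressing it drives a brass tongue under that plate corner. It resists with 3 to 4 N and stays where it is left; where the corner does not rock there is no gap and the key is blocked almost at once
- pad_3: round press pad 3, white: corner 3, counted clockwise from above from the blue one; 24 mm across, 2 mm high, on the plate at x = -46, y = -46 mm from its centre, over that corner's foot. Origin at the middle of the pad's underside; its top is 2 mm higher, 34 mm above the bench at rest
- key_3 (a joint): travel in m of the brass shim key at corner 3: 0 standing proud, 0.008 pressed home. Pressing it drives a brass tongue under that plate corner. It resists with 3 to 4 N and stays where it is left; where the corner does not rock there is no gap and the key is blocked almost at once
- pad_4: round press pad 4, white: corner 4, counted clockwise from above from the blue one; 24 mm across, 2 mm high, on the plate at x = -46, y = +46 mm from its centre, over that corner's foot. Origin at the middle of the pad's underside; its top is 2 mm higher, 34 mm above the bench at rest
- key_4 (a joint): travel in m of the brass shim key at corner 4: 0 standing proud, 0.008 pressed home. Pressing it drives a brass tongue under that plate corner. It resists with 3 to 4 N and stays where it is left; where the corner does not rock there is no gap and the key is blocked almost at once
- specimen: black round metallographic specimen mount, 30 mm across, 20 mm high, loose near the middle of the plate; origin at the centre of its underside
- loupe: black stand magnifier, 38 mm across, 38 mm high, loose on the bench; origin at the centre of its underside
- dropper_bottle: brown dropper bottle, 38 mm across, 87 mm high, loose on the bench; origin at the centre of its underside
- key_1_top (a point): middle of the top of brass shim key 1, a round cap 20 mm across on the boss beside pad 1, at x = +76, y = +76 mm from the base's centre, 42 mm above the bench; moves with the key. The key stands 9 mm proud of the boss and goes straight down 8 mm; then its top is 1 mm above the boss, which counts as flush
- key_2_top (a point): middle of the top of brass shim key 2, a round cap 20 mm across on the boss beside pad 2, at x = +76, y = -76 mm from the base's centre, 42 mm above the bench; moves with the key. The key stands 9 mm proud of the boss and goes straight down 8 mm; then its top is 1 mm above the boss, which counts as flush
- key_3_top (a point): middle of the top of brass shim key 3, a round cap 20 mm across on the boss beside pad 3, at x = -76, y = -76 mm from the base's centre, 42 mm above the bench; moves with the key. The key stands 9 mm proud of the boss and goes straight down 8 mm; then its top is 1 mm above the boss, which counts as flush
- key_4_top (a point): middle of the top of brass shim key 4, a round cap 20 mm across on the boss beside pad 4, at x = -76, y = +76 mm from the base's centre, 42 mm above the bench; moves with the key. The key stands 9 mm proud of the boss and goes straight down 8 mm; then its top is 1 mm above the boss, which counts as flush
There are look-alikes about, which are no part of the job. What is shaped like the specimen but brown is not meant.

How it is judged:
By the outcome, as a careful person would: the job done as asked, in the order asked, and still so for the second after the job is handed in, with the robot touching nothing.
It also fails if it takes over 46 s, if anything falls off the work surface, if the arm or the gripper's body presses on something with over 40 N, if the wrist force passes 120 N, or if a joint passes its speed limit or range.

ROBOT

A 6-joint arm with a two-finger parallel gripper is mounted at the origin on a cart in front of the work surface, level with it; the furniture and walls round the work are solid. World frame = base frame: x ahead of the robot, y to its left, z up, the work surface at z = 0. Lengths are in m, angles in rad, forces in N, time in s.
With the tool pointing down it reaches from about 0.25 to 0.775 m from the base axis. Payload 4 kg.
Tool frame: the origin (TCP) lies on the centre line of the jaws, within the pads' length; the fingertips stand 25 mm ahead of it and the grasp point (between the pads) lies 6 mm ahead of it; z points along the fingers, y is the line along which they close (so a half turn about z gives the same grasp; the last joint's range is limited). The gripper opens to 94 mm and grips with 3 to 60 N. Pads are 16 mm wide; open, the fingers measure 119 mm over their backs; the gripper's body (75 mm by 177 mm) begins 78 mm behind the grasp point.
Start: joints at [-1.405, 0.087, 1.371, -0, 1.684, -0.103], TCP at [0.146, -0.53, 0.231] pointing down, gripper open.
Joint ranges: [-3.1, 3.1], [-0.76, 2.03], [0.27, 2.55], [-1.08, 4.22], [0.17, 2.65], [-2.57, 2.57]. Speed limits (rad/s): [2.79, 2.79, 3.14, 3.14, 3.14, 3.14].

INTERFACE

Orientations are given as [roll, pitch, yaw] about the fixed x, y, z axes, in that order (R = Rz(yaw) Ry(pitch) Rx(roll)).
In Python, from bench import robot, imaging gives the robot as it stands. The module is installed in compiled form; this text tells all that it offers.
- The arm moves only by the tool drive_tool, never from a script. Its argument "series" is a list of rows, each a list of 3 entries, a list of its own where there are three numbers: the finger opening in m, from 0 to 0.094, then the shift along the tool's x, y, z in m, then the turn, a rotation vector about the tool's x, y, z in rad. A call has 1 to 5 rows; each row is the pose to reach, as a shift and turn from the pose commanded when the call began, along the tool's axes at that moment; what a row does not reach only later rows make up. A row lasts 1/8 s, in which the tool goes at most 62.5 mm and 10.7 degrees, less where a joint would pass 70% of its speed; a pose out of reach is approached as far as the arm can. A call with a gripper value outside its range is refused whole. The fingers move at their own pace and stop on an object; the grip force is fixed at half the most. Time passes only in rows, so rows that repeat a pose let the fingers close. It gives the time, the measured TCP pose, the force, the opening and the grip force at its end, in the units of the state.
- robot.get_obs(): the state, without advancing time (a new reading comes with each control period).
- imaging.snapshot(name): name is "scene" or "top" or "wrist"; returns the picture (420x560x3 uint8, red, green, blue); there is no depth.
- imaging.get_calibration(name): a dict with "intrinsics" (3x3 intrinsics, pixels), "position" and "rotation" of the camera in the world. Camera axes: x right, y up, looking along -z (the intrinsics and any distortion apply to the point x, -y, -z); pixel columns grow to the right and rows downward; lengths in m; the calibration is good to about 2 mm. A picture is of the moment at which its call begins: read the wrist's pose just before it. get_calibration takes no time and is no camera call; for the wrist camera it gives the pose at the moment of the call.
- robot.close_job(): hands the job in; it is judged then, once.
The state is a dict: "time": time; "joint_positions": joint angles; "qvel": joint speeds; "joint_torque": joint torques, N m; "tool_pos": TCP position; "ee_rot": TCP orientation; "wrist_force": force on the tool from outside, world axes, zero at the start; "wrist_torque": the same for the moment, N m; "width": finger opening in m; "finger_force": force on a finger pad.
Only numpy, scipy, OpenCV 4.12 (cv2) and the standard library are available. Lean on these libraries where they do the work, as an engineer would, in place of code of your own. Each camera call takes 0.05 s, during which the arm holds its last target. There are 200 camera calls.

## Working session

There is one attempt and no reset: what is moved stays moved. The work goes in short steps, Python scripts to look and compute and a tool call to move; the robot and the scene stay as the last step left them, time stands still between calls to the robot, and variables do not carry over. Pictures are saved under pics/ and viewed, at most 10 in all, crops included, and the job is handed in when it is done.

Besides the shell and the picture viewer there is one more tool, called after "Emit:" by a JSON object that holds its "method" and its "body". drive_tool: Moves the arm, as the interface text tells. Its arguments: {"type":"object","properties":{"series":{"type":"array"}},"required":["series"]}

```bash
mkdir -p pics
python3 - <<'E'
from bench import robot, imaging
import cv2
for n in ("top","scene"):
    im=imaging.snapshot(n); cv2.imwrite(f"pics/{n}0.png",im[:,:,::-1])
    c=imaging.get_calibration(n); print(n,c)
o=robot.get_obs(); print(o)
E
```

```text
top {'intrinsics': array([[394.74835957,   0.        , 282.33749276],
       [  0.        , 394.74835957, 212.05560437],
       [  0.        ,   0.        ,   1.        ]]), 'position': array([ 0.39027544, -0.13695208,  0.89881121]), 'rotation': array([ 0.17382569,  0.02527182, -1.56492845])}
scene {'intrinsics': array([[443.14992975,   0.        , 273.1451008 ],
       [  0.        , 443.14992975, 203.84649347],
       [  0.        ,   0.        ,   1.        ]]), 'position': array([ 0.26230531, -0.66685017,  0.65772155]), 'rotation': array([ 0.7905283 ,  0.0022473 , -0.48550898])}
{'time': 0.1, 'joint_positions': array([-1.40508022e+00,  8.79229924e-02,  1.37208451e+00,  2.97529021e-05,
        1.68357072e+00, -1.03116284e-01]), 'qvel': array([-0.00208645, -0.00063497, -0.00433002, -0.00046469, -0.00063339,
        0.00033617]), 'joint_torque': array([ 1.03837789e-03, -3.41253018e+01, -3.03301585e+01,  7.18314294e-02,
        3.03900533e-02, -9.86751911e-05]), 'tool_pos': array([ 0.14600867, -0.52982237,  0.22940769]), 'ee_rot': array([-3.13962068e+00, -2.33795069e-04,  2.68835476e-01]), 'wrist_force': array([ 0.40243575, -0.83578068, -1.1009931 ]), 'wrist_torque': array([ 0.01571092, -0.00663633, -0.01181135]), 'finger_force': 0.0, 'width': 0.09417375030937705}
```

View pics/top0.png

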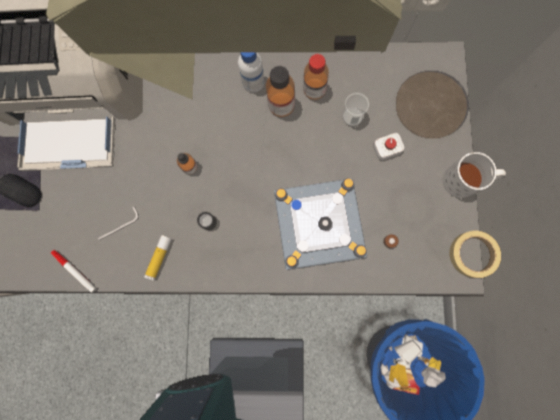

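View pics/scene0.png

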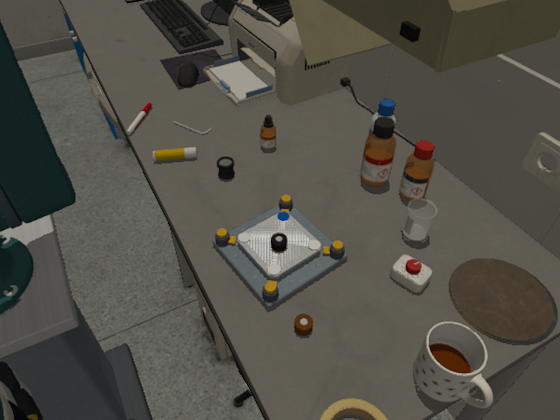

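```bash
cat > h.py <<'E'
import numpy as np
from scipy.spatial.transform import Rotation as R
from bench import imaging
def ray(name,uv,z,c=None):
    c=c or imaging.get_calibration(name)
    K=c["intrinsics"]; d=np.linalg.inv(K)@[*uv,1]; d=R.from_euler("xyz",c["rotation"]).as_matrix()@(d*[1,-1,-1])
    p=np.array(c["position"]); return p+d*(z-p[2])/d[2]
def fit(pts):  # keys 1..4 -> centre, yaw of base
    m=.076*np.array([[1,1],[1,-1],[-1,-1],[-1,1]]); q=np.array(pts)[:,:2]; c=q.mean(0); d=q-c
    yaw=np.arctan2((m[:,0]*d[:,1]-m[:,1]*d[:,0]).sum(),(m*d).sum())
    s=(m*d).sum()
    Rm=np.array([[np.cos(yaw),-np.sin(yaw)],[np.sin(yaw),np.cos(yaw)]]); return c,yaw,q-c-m@Rm.T,m@Rm.T+c
E
python3 - <<'E'
from h import *
import cv2
for n,uvs in (("top",[(281,195),(349,184),(361,251),(292,261)]),):
    P=[ray(n,u,.042) for u in uvs]; c,y,r,k=fit(P); print(n,c,y,r.round(4),k)
P=[ray("scene",u,.042) for u in [(286,201),(337,247),(270,288),(222,234)]]
print(fit(P))
print("blue",ray("top",(297,205),.034),"spec",ray("top",(325,223),.05))
for n,b in (("top",(265,170,375,275)),("scene",(205,185,355,310))):
    im=cv2.imread(f"pics/{n}0.png")[b[1]:b[3],b[0]:b[2]]; cv2.imwrite(f"pics/{n}0c.png",cv2.resize(im,None,fx=5,fy=5,interpolation=3))
E
```

```text
top [ 0.51811363 -0.19847802] 0.1572388647233289 [[-0.0022  0.0003]
 [-0.0009 -0.0006]
 [ 0.0007  0.0009]
 [ 0.0024 -0.0006]] [[ 0.58127508 -0.11151462]
 [ 0.60507702 -0.26163946]
 [ 0.45495218 -0.28544141]
 [ 0.43115024 -0.13531657]]
(array([ 0.51603772, -0.20472857]), np.float64(0.15116858829208898), array([[-0.00202188, -0.0027314 ],
       [-0.00130325,  0.00108641],
       [ 0.00191128,  0.00239571],
       [ 0.00141385, -0.00075072]]), array([[ 0.5797259 , -0.11815018],
       [ 0.60261611, -0.26841674],
       [ 0.45234955, -0.29130695],
       [ 0.42945934, -0.1410404 ]]))
blue [ 0.55807254 -0.14681392  0.034     ] spec [ 0.51529412 -0.20725582  0.05      ]
```

View pics/top0c.png

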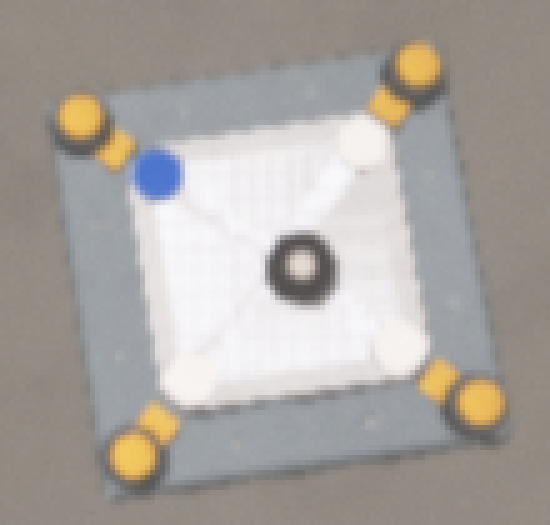

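The blue pad is at top-view pixel (297,205). Going clockwise, the pads are 2 (338,198), 3 (345,239) and 4 (303,245), with the keys just outside them. The black specimen on the plate is at (325,223); the look-alikes are the brown mount (391,241), the loupe (206,220) and the dropper bottle (187,163). I'll go above the plate with the fingers closed.

Emit:
{"method": "drive_tool", "body": {"series": [[0.0, [0.447, -0.221, 0.0], [0, 0, 0.11]], [0.0, [0.447, -0.221, 0.0], [0, 0, 0.11]], [0.0, [0.447, -0.221, 0.0], [0, 0, 0.11]], [0.0, [0.447, -0.221, 0.0], [0, 0, 0.11]], [0.0, [0.447, -0.221, 0.0], [0, 0, 0.11]]]}}

```text
time: 0.72
tool_pos: [0.3804, -0.3206, 0.2301]
ee_rot: [-3.141, 0.0, 0.159]
wrist_force: [0.4, 0.1, 0.2]
width: 0.0473
finger_force: 0.0
```

Emit:
{"method": "drive_tool", "body": {"series": [[0.0, [0.154, -0.097, 0.0], [0, 0, 0]], [0.0, [0.154, -0.097, 0.0], [0, 0, 0]], [0.0, [0.154, -0.097, 0.0], [0, 0, 0]], [0.0, [0.154, -0.097, 0.0], [0, 0, 0]], [0.0, [0.154, -0.097, 0.0], [0, 0, 0]]]}}

```text
time: 1.35
tool_pos: [0.5156, -0.2023, 0.2298]
ee_rot: [-3.141, 0.002, 0.159]
wrist_force: [0.7, -0.8, -0.6]
width: 0.0007
finger_force: 0.0
```

Run:
```python
from h import *
import cv2,json
from bench import robot
c=imaging.get_calibration("wrist")
im=imaging.snapshot("wrist"); cv2.imwrite("pics/w1.png",im[:,:,::-1])
json.dump({k:np.array(v).tolist() for k,v in c.items()},open("w1.json","w"))
o=robot.get_obs(); print(o["time"],o["tool_pos"],o["ee_rot"],o["width"],c)
```

```text
1.4 [ 0.51527055 -0.20290728  0.23010509] [3.14155158e+00 1.19182400e-03 1.57804839e-01] 0.000304309051714266 {'intrinsics': array([[342.58904647,   0.        , 277.26118866],
       [  0.        , 342.58904647, 206.45381143],
       [  0.        ,   0.        ,   1.        ]]), 'position': array([ 0.59233753, -0.19039099,  0.38390105]), 'rotation': array([-2.71781853e-01,  2.01590014e-04, -1.41144345e+00])}
```

View pics/w1.png

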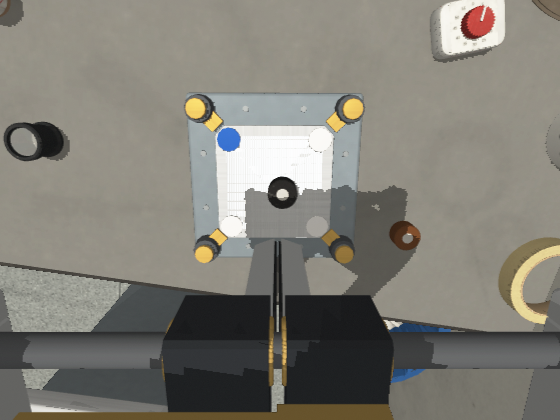

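Run:
```python
from h import *
import json
c=json.load(open("w1.json"))
P=[ray("",u,.042,c) for u in [(198,107),(351,107),(344,255),(205,255)]]
cc,y,r,k=fit(P);print(cc,y,r.round(4));print(k)
Q=np.array([ray("",u,.034,c) for u in [(229,140),(320,140),(317,227),(232,226)]]);print("pads",Q[:,:2],Q.mean(0))
Rm=R.from_euler("z",y).as_matrix()[:2,:2]; m=.046*np.array([[1,1],[1,-1],[-1,-1],[-1,1]]); print(m@Rm.T+cc)
Ts=[ray("top",u,.042) for u in [(281,193.2),(348.2,182.8),(361,250.2),(291.4,260.8)]]; print("top",fit(Ts))
print("toppads",np.mean([ray("top",u,.034) for u in [(296.5,204.6),(337.7,198.3),(345.3,239.2),(302.8,244.8)]],0))
```

```text
[ 0.51982363 -0.19912352] 0.15827395734353153 [[ 0.001  -0.0026]
 [ 0.0003  0.0027]
 [-0.0007  0.001 ]
 [-0.0006 -0.0011]]
[[ 0.58289503 -0.11209479]
 [ 0.60685235 -0.26219492]
 [ 0.45675223 -0.28615224]
 [ 0.4327949  -0.13605212]]
pads [[ 0.55686102 -0.14685157]
 [ 0.57138735 -0.23722755]
 [ 0.48014696 -0.25174879]
 [ 0.46672651 -0.16111602]] [ 0.51878046 -0.19923598  0.034     ]
[[ 0.55799842 -0.14644824]
 [ 0.57249891 -0.23729831]
 [ 0.48164883 -0.2517988 ]
 [ 0.46714835 -0.16094872]]
top (array([ 0.52035947, -0.19773306]), np.float64(0.1568292709701565), array([[-3.50801251e-04, -3.91641675e-04],
       [-3.84746766e-04,  3.89302172e-04],
       [ 2.00835664e-04,  5.29983314e-05],
       [ 5.34712353e-04, -5.06588284e-05]]), array([[ 0.58355653, -0.11079555],
       [ 0.60729698, -0.26093012],
       [ 0.45716241, -0.28467058],
       [ 0.43342196, -0.134536  ]]))
toppads [ 0.52089249 -0.19879429  0.034     ]
```

Emit:
{"method": "drive_tool", "body": {"series": [[0.0, [0.051, -0.05, 0.05], [0, 0, 0]], [0.0, [0.051, -0.05, 0.1], [0, 0, 0]], [0.0, [0.051, -0.05, 0.14], [0, 0, 0]], [0.0, [0.051, -0.05, 0.14], [0, 0, 0]], [0.0, [0.051, -0.05, 0.14], [0, 0, 0]]]}}

```text
time: 2.02
tool_pos: [0.5591, -0.1464, 0.0927]
ee_rot: [3.14, -0.003, 0.157]
wrist_force: [0.5, -0.3, 0.0]
width: 0.0003
finger_force: 0.0
```

Run:
```python
from h import *
import cv2
from bench import robot
im=imaging.snapshot("wrist"); cv2.imwrite("pics/w2.png",im[:,:,::-1])
o=robot.get_obs(); print(o["time"],o["tool_pos"],o["ee_rot"],o["wrist_force"])
```

```text
2.075 [ 0.55982495 -0.14648219  0.09370735] [ 3.13880221 -0.00460803  0.15702962] [-0.8155016   0.519592    0.50763256]
```

View pics/w2.png

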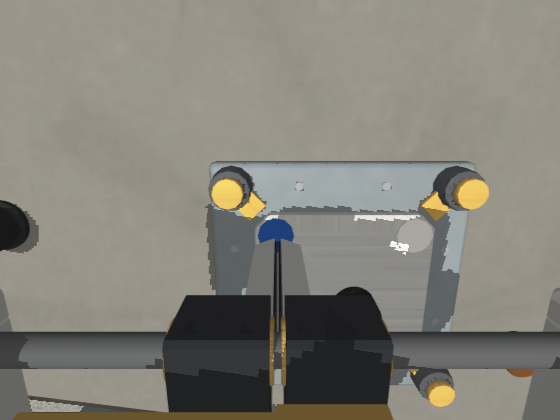

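The closed fingertips stand over the blue pad (276,232). Pressing.

Emit:
{"method": "drive_tool", "body": {"series": [[0.0, [-0.001, 0, 0.025], [0, 0, 0]], [0.0, [-0.001, 0, 0.03], [0, 0, 0]], [0.0, [-0.001, 0, 0.032], [0, 0, 0]], [0.0, [-0.001, 0, 0.034], [0, 0, 0]], [0.0, [-0.001, 0, 0.034], [0, 0, 0]]]}}

```text
time: 2.7
tool_pos: [0.5585, -0.1455, 0.0592]
ee_rot: [3.14, -0.003, 0.159]
wrist_force: [-2.4, 0.5, 6.3]
width: 0.0007
finger_force: 2.8
```

Emit:
{"method": "drive_tool", "body": {"series": [[0.0, [0, 0, 0.001], [0, 0, 0]], [0.0, [0, 0, 0.002], [0, 0, 0]], [0.0, [0, 0, 0.003], [0, 0, 0]], [0.0, [0, 0, 0.003], [0, 0, 0]]]}}

```text
time: 3.2
tool_pos: [0.5586, -0.1455, 0.0591]
ee_rot: [3.139, -0.003, 0.159]
wrist_force: [-6.4, 1.2, 16.7]
width: 0.0007
finger_force: 8.2
```

Corner 1 is solid: 17 N with no give. On to corner 2.

Emit:
{"method": "drive_tool", "body": {"series": [[0.0, [0, 0, -0.035], [0, 0, 0]], [0.0, [0, 0.03, -0.035], [0, 0, 0]], [0.0, [0, 0.092, -0.035], [0, 0, 0]], [0.0, [0, 0.092, -0.03], [0, 0, 0]], [0.0, [0, 0.092, -0.02], [0, 0, 0]]]}}

```text
time: 3.82
tool_pos: [0.5726, -0.2359, 0.074]
ee_rot: [3.141, -0.002, 0.158]
wrist_force: [-0.3, 0.3, -0.4]
width: 0.0006
finger_force: 0.0
```

Emit:
{"method": "drive_tool", "body": {"series": [[0.0, [0, 0, 0.005], [0, 0, 0]], [0.0, [0, 0, 0.012], [0, 0, 0]], [0.0, [0, 0, 0.014], [0, 0, 0]], [0.0, [-0.001, 0, 0.017], [0, 0, 0]], [0.0, [-0.001, 0, 0.017], [0, 0, 0]]]}}

```text
time: 4.45
tool_pos: [0.5716, -0.2346, 0.0592]
ee_rot: [-3.141, -0.002, 0.16]
wrist_force: [-3.9, 4.2, 8.4]
width: 0.0005
finger_force: 4.7
```

Emit:
{"method": "drive_tool", "body": {"series": [[0.0, [-0.001, -0.001, 0.001], [0, 0, 0]], [0.0, [-0.001, -0.001, 0.002], [0, 0, 0]], [0.0, [-0.001, -0.001, 0.002], [0, 0, 0]]]}}

```text
time: 4.82
tool_pos: [0.5716, -0.2345, 0.0591]
ee_rot: [3.14, -0.004, 0.16]
wrist_force: [-3.3, 3.3, 14.3]
width: 0.0005
finger_force: 7.0
```

Emit:
{"method": "drive_tool", "body": {"series": [[0.0, [0, 0, -0.035], [0, 0, 0]], [0.0, [-0.03, 0, -0.035], [0, 0, 0]], [0.0, [-0.09, 0, -0.035], [0, 0, 0]], [0.0, [-0.09, 0, -0.03], [0, 0, 0]], [0.0, [-0.09, 0, -0.02], [0, 0, 0]]]}}

```text
time: 5.45
tool_pos: [0.4821, -0.2497, 0.0751]
ee_rot: [3.14, -0.003, 0.159]
wrist_force: [1.3, -0.1, 0.2]
width: 0.0006
finger_force: 0.0
```

Corner 2 is solid at 14 N. Corner 3 next (target (0.481,-0.251)).

Emit:
{"method": "drive_tool", "body": {"series": [[0.0, [0, 0.001, 0.005], [0, 0, 0]], [0.0, [0, 0.001, 0.013], [0, 0, 0]], [0.0, [0, 0.001, 0.016], [0, 0, 0]], [0.0, [-0.001, 0, 0.019], [0, 0, 0]], [0.0, [-0.001, 0, 0.019], [0, 0, 0]]]}}

```text
time: 6.08
tool_pos: [0.4818, -0.2501, 0.0591]
ee_rot: [3.139, -0.003, 0.159]
wrist_force: [-2.9, 1.8, 14.9]
width: 0.0006
finger_force: 7.0
```

Corner 3 is solid at 15 N. Now corner 4.

Emit:
{"method": "drive_tool", "body": {"series": [[0.0, [0, 0, -0.035], [0, 0, 0]], [0.0, [0, -0.03, -0.035], [0, 0, 0]], [0.0, [0, -0.09, -0.035], [0, 0, 0]], [0.0, [0, -0.09, -0.03], [0, 0, 0]], [0.0, [0, -0.09, -0.02], [0, 0, 0]]]}}

```text
time: 6.7
tool_pos: [0.4667, -0.1611, 0.0755]
ee_rot: [3.14, -0.001, 0.16]
wrist_force: [0.2, -0.4, -0.3]
width: 0.0003
finger_force: 0.0
```

Emit:
{"method": "drive_tool", "body": {"series": [[0.0, [0, 0, 0.005], [0, 0, 0]], [0.0, [0, 0, 0.013], [0, 0, 0]], [0.0, [0, 0, 0.016], [0, 0, 0]], [0.0, [-0.001, 0, 0.019], [0, 0, 0]], [0.0, [-0.001, 0, 0.02], [0, 0, 0]]]}}

```text
time: 7.32
tool_pos: [0.465, -0.1609, 0.0561]
ee_rot: [3.141, -0.001, 0.159]
wrist_force: [-1.7, 0.7, 4.6]
width: 0.0007
finger_force: 2.6
```

Emit:
{"method": "drive_tool", "body": {"series": [[0.0, [0, 0, 0.001], [0, 0, 0]], [0.0, [0, 0, 0.003], [0, 0, 0]], [0.0, [0, 0, 0.004], [0, 0, 0]], [0.0, [0, 0, 0.004], [0, 0, 0]]]}}

```text
time: 7.82
tool_pos: [0.465, -0.1608, 0.0543]
ee_rot: [3.141, -0.0, 0.159]
wrist_force: [-5.7, 2.1, 14.3]
width: 0.0003
finger_force: 7.8
```

Corner 4 gives 5 mm, so key 4 is the one to press. I'll lift, move over it and look once.

Emit:
{"method": "drive_tool", "body": {"series": [[0.0, [0, 0, -0.02], [0, 0, 0]], [0.0, [0, 0, -0.045], [0, 0, 0]], [0.0, [-0.028, -0.03, -0.045], [0, 0, 0]], [0.0, [-0.028, -0.03, -0.04], [0, 0, 0]], [0.0, [-0.028, -0.03, -0.037], [0, 0, 0]]]}}

```text
time: 8.45
tool_pos: [0.4327, -0.1358, 0.088]
ee_rot: [3.141, -0.0, 0.159]
wrist_force: [-0.4, -0.3, 0.4]
width: 0.0005
finger_force: 0.0
```

Run:
```python
from h import *
import cv2
from bench import robot
im=imaging.snapshot("wrist"); cv2.imwrite("pics/w3.png",im[:,:,::-1])
o=robot.get_obs(); print(o["time"],o["tool_pos"],o["wrist_force"])
```

```text
8.5 [ 0.43261315 -0.13583965  0.0875889 ] [ 0.28433127 -0.15605337  0.09695107]
```

View pics/w3.png

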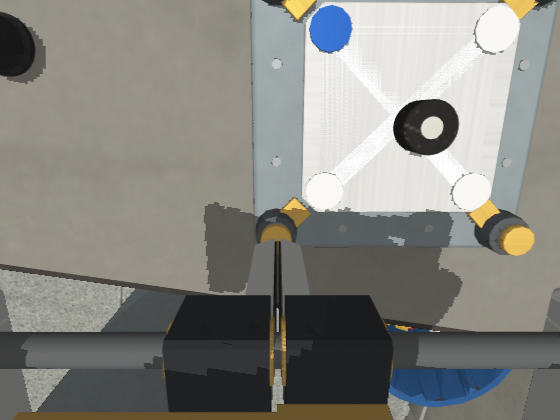

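The fingertips are centred over key 4 (276,230), and the plate and specimen are in place. Pressing.

Emit:
{"method": "drive_tool", "body": {"series": [[0.0, [0, 0, 0.015], [0, 0, 0]], [0.0, [0, 0, 0.02], [0, 0, 0]], [0.0, [0, 0, 0.024], [0, 0, 0]], [0.0, [0, 0, 0.028], [0, 0, 0]], [0.0, [0, 0, 0.03], [0, 0, 0]]]}}

```text
time: 9.12
tool_pos: [0.4323, -0.1356, 0.0591]
ee_rot: [-3.141, 0.001, 0.159]
wrist_force: [-5.8, 1.1, 12.9]
width: 0.0004
finger_force: 6.4
```

Emit:
{"method": "drive_tool", "body": {"series": [[0.0, [0, 0, 0.001], [0, 0, 0]], [0.0, [0, 0, 0.002], [0, 0, 0]], [0.0, [0, 0, 0.002], [0, 0, 0]], [0.0, [0, 0, 0.002], [0, 0, 0]]]}}

```text
time: 9.62
tool_pos: [0.4323, -0.1356, 0.0591]
ee_rot: [3.141, 0.0, 0.159]
wrist_force: [-7.8, 3.1, 15.7]
width: 0.0004
finger_force: 7.9
```

Emit:
{"method": "drive_tool", "body": {"series": [[0.0, [0, 0, -0.03], [0, 0, 0]], [0.0, [0, 0, -0.09], [0, 0, 0]], [0.0, [0, 0, -0.14], [0, 0, 0]], [0.0, [0, 0, -0.14], [0, 0, 0]], [0.0, [0, 0, -0.14], [0, 0, 0]]]}}

```text
time: 10.25
tool_pos: [0.4325, -0.1356, 0.1958]
ee_rot: [3.142, -0.0, 0.159]
wrist_force: [0.9, 0.7, -0.1]
width: 0.0005
finger_force: 0.0
```

Run:
```python
from h import *
import cv2
a=imaging.snapshot("wrist"); b=imaging.snapshot("scene")[185:325,195:365]
b=cv2.resize(b,(510,420),interpolation=3)
cv2.imwrite("pics/f.png",cv2.resize(np.hstack([a,b])[:,:,::-1],(800,314),interpolation=cv2.INTER_AREA))
```

```text
(no output)
```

View pics/f.png

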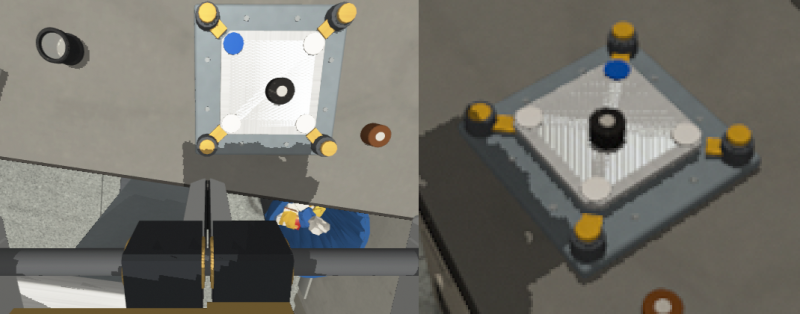

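Key 4, at the left of the scene crop (480,115), now sits flush on its boss. The other three stand proud, and the plate and specimen have not moved.

```bash
python3 -c "
from bench import robot
print(robot.close_job())"
```

```text
the job is handed in; nothing more can be done
None
```

I pressed pads 1 to 4 clockwise from blue: corners 1–3 held firm at 14–17 N and corner 4 gave 5 mm, so I pressed only key 4 down flush, left everything else in place, and handed the job in at about 10 s.

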